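# Change over the moulds on the oiling station

## Robot

A 6-joint arm with a two-finger parallel gripper is mounted at the origin on the work surface. World frame = base frame: x ahead of the robot, y to its left, z up, the work surface at z = 0. Lengths are in m, angles in degrees, forces in N, time in s.
With the tool pointing down it reaches from about 0.35 to 0.775 m from the base axis. Payload 7.3 kg.
Tool frame: the origin (TCP) lies on the centre line of the jaws, within the pads' length; the fingertips stand manip.tip_reach ahead of it and the grasp point (between the pads) lies 8 mm behind it (manip.tip_reach is the distance from the TCP to the fingertips, in m); z points along the fingers, y is the direction in which the jaws open and shut (so a half turn about z gives the same grasp; the last joint's range is limited). The gripper opens to 92 mm and grips with 3 to 60 N. Pads are 19 mm wide; open, the fingers measure 130 mm over their backs; the gripper's body (75 mm by 190 mm) begins 47 mm behind the grasp point.
Start: joints at [58.442, 19.595, 87.324, -0, 73.075, -8.365], TCP at [0.207, 0.483, 0.238] pointing down, gripper open.
Joint ranges: [-145.02, 145.02], [-44.19, 115.74], [2.07, 154.8], [-57.11, 237.11], [16.16, 152.29], [-177.93, 177.93]. Speed limits (degrees/s): [147.25, 147.25, 180, 180, 180, 180].

## Interface

Orientations are given as [roll, pitch, yaw] about the fixed x, y, z axes, in that order (R = Rz(yaw) Ry(pitch) Rx(roll)).
In Python, from plant import manip, cams gives the robot as it stands. The module is installed in compiled form; this text tells all that it offers. Calls block until the motion is done:
- manip.movep(position, orientation): joint-space move of the TCP to a pose.
- manip.move_l(position, rotation=None, feed=0.15, max_force=None): straight line of the TCP; rotation=None keeps the orientation; feed is the mean speed in m/s. With max_force (N) it stops when the force on the tool has changed by that much, and returns True; else False.
- manip.movej(angles): joint-space move.
- manip.set_gripper(opening, newtons=None): finger opening in m; newtons is the grip in N (None keeps the last); returns when the fingers have stopped.
- manip.hold(seconds).
- manip.inverse_kinematics(position, orientation): joint angles nearest the present ones, or None.
- cams.get_image(name): name is "scene" or "top" or "wrist"; returns a dict with "frame" (420x560x3 uint8, blue, green, red), "mtx" (3x3 intrinsics, pixels), "k1" (the pictures are not rectified: a ray, as slopes to the right and down, at radius r is drawn at 1 + k1 r^2 times it, then the intrinsics apply), "world_to_cam" (4x4, takes a point from world to camera coordinates); the wrist camera has in their place "tool_from_camera" (4x4, takes a point from camera to tool coordinates, whose origin is the TCP and whose axes are the flange's). Camera axes: x right, y down, z forward; pixel columns grow to the right and rows downward; lengths in m; the calibration is good to about 2 mm. A picture is of the moment at which its call begins: read the wrist's pose just before it. There is no depth.
A pose or a line that the arm cannot do raises manip.PlanningError and nothing moves.
- manip.job_done(): hands the job in, once; it reports no verdict.
Trained networks look in the newest picture that a camera, given by its name, has taken for a name from the list of things; names that differ only in an ending like _2 or _b are one class to them, and where a whole thing is asked for, a point or a joint stands for the part that bears it (a point fixed in the world has none). Each returns a list of dicts, best first, with "conf" (0 to 1); they miss things now and then, are a little off and sometimes report something else, mostly with a low value. They report only what shows in the picture. A call takes as long as a camera call.
- cams.find_in(camera, label): "location" ([column, row] in pixels, amid what is visible of it).
- cams.pinpoint(camera, label): "location" ([column, row] in pixels: a listed point, or the origin of a listed thing).
Readings, each from a call of its own:
- manip.read_t(): time.
- manip.read_joint_positions(): joint angles.
- manip.read_dq(): joint speeds.
- manip.read_effort(): joint torques, N m.
- manip.read_position(): TCP position.
- manip.read_tcp_rot(): TCP orientation.
- manip.read_contact_force(): force on the tool from outside, world axes, zero at the start.
- manip.read_moment(): the same for the moment, N m.
- manip.read_width(): finger opening in m.
Only numpy, scipy, OpenCV 4.12 (cv2) and the standard library are available. Lean on these libraries where they do the work, as an engineer would, in place of code of your own. Each camera call takes 0.05 s, during which the arm holds its last target.

## Task

Change over the baking moulds on the oiling station: take every worn black mould out of the white bed's pockets and drop it into the wire basket, and set every clean bright mould from the orange mat upright and fully down in a pocket of its own. Only when all of that is done, push the red lever over to its other end stop to start the oiling. Leave the bottle, the jar and the spatula where they are.

Things in the scene. Friction and masses are not known exactly. Their poses are not given: they have to be found in the camera images.
- bed: white loading bed of the mould-oiling station, a flat block 320 x 220 x 30 mm (its x by y by z), fixed on the counter; origin at the centre of its underside, z up, x towards the end that carries the lever
- bed_hole0 (a point): centre of the mouth of round pocket 0 in the bed, level with the bed's top (30 mm above the counter); pockets are 68 mm across and 20 mm deep with flat floors, in a square of two by two, 105 mm apart
- bed_hole1 (a point): centre of the mouth of round pocket 1 in the bed, level with the bed's top (30 mm above the counter); pockets are 68 mm across and 20 mm deep with flat floors, in a square of two by two, 105 mm apart
- bed_hole2 (a point): centre of the mouth of round pocket 2 in the bed, level with the bed's top (30 mm above the counter); pockets are 68 mm across and 20 mm deep with flat floors, in a square of two by two, 105 mm apart
- bed_hole3 (a point): centre of the mouth of round pocket 3 in the bed, level with the bed's top (30 mm above the counter); pockets are 68 mm across and 20 mm deep with flat floors, in a square of two by two, 105 mm apart
- worn1: worn, blackened (almost black) round metal mould, an open cup 60 mm across and 50 mm tall with 3 mm walls, about 90 g, which starts standing in a pocket of the bed and sticks 30 mm out of it; may be absent; origin at the centre of its underside, z up through its mouth
- worn2: worn, blackened (almost black) round metal mould, an open cup 60 mm across and 50 mm tall with 3 mm walls, about 90 g, which starts standing in a pocket of the bed and sticks 30 mm out of it; may be absent; origin at the centre of its underside, z up through its mouth
- worn3: worn, blackened (almost black) round metal mould, an open cup 60 mm across and 50 mm tall with 3 mm walls, about 90 g, which starts standing in a pocket of the bed and sticks 30 mm out of it; may be absent; origin at the centre of its underside, z up through its mouth
- worn4: worn, blackened (almost black) round metal mould, an open cup 60 mm across and 50 mm tall with 3 mm walls, about 90 g, which starts standing in a pocket of the bed and sticks 30 mm out of it; may be absent; origin at the centre of its underside, z up through its mouth
- clean1: clean, bright aluminium round mould of the same shape, an open cup 60 mm across and 50 mm tall with 3 mm walls, about 90 g, which starts upright on the orange mat; may be absent; origin at the centre of its underside, z up through its mouth
- clean2: clean, bright aluminium round mould of the same shape, an open cup 60 mm across and 50 mm tall with 3 mm walls, about 90 g, which starts upright on the orange mat; may be absent; origin at the centre of its underside, z up through its mouth
- clean3: clean, bright aluminium round mould of the same shape, an open cup 60 mm across and 50 mm tall with 3 mm walls, about 90 g, which starts upright on the orange mat; may be absent; origin at the centre of its underside, z up through its mouth
- clean4: clean, bright aluminium round mould of the same shape, an open cup 60 mm across and 50 mm tall with 3 mm walls, about 90 g, which starts upright on the orange mat; may be absent; origin at the centre of its underside, z up through its mouth
- mat: thin orange mat 270 x 250 x 3 mm, fixed on the counter, on which the clean moulds stand; origin at the centre of its underside
- basket: square wire reject basket, 230 x 230 mm and 100 mm tall, open at the top, wire walls about 5 mm thick, floor 4 mm thick, fixed on the counter; origin at the centre of its underside, z up. It is to the left or the right of the bed, the mat on the other side
- lever (a joint): angle of the red start lever on the bed's x end: 0 = leaning 0.5 rad to the bed's -y side, 1.0 = leaning 0.5 rad to the bed's +y side (the end stop); it stays where it is left
- lever_tip (a point): the free end of the red start lever, which moves along the bed's y
- oil_bottle: bystander: bottle with yellow cap, 60 mm across, 170 mm tall; origin at the centre of its underside
- jar: bystander: jar with green cap, 72 mm across, 90 mm tall; origin at the centre of its underside
- spatula: bystander: spatula lying flat on the counter, along its own x

How it is judged:
By the outcome, as a careful person would: the job done as asked, in the order asked, and still so for the second after the job is handed in, with the robot touching nothing.
Of worn1, worn2, worn3, worn4 only 3 to 4 are there at a start; the rules pass over those that are not, and their reading is None.
Of clean1, clean2, clean3, clean4 only 3 to 4 are there at a start; the rules pass over those that are not, and their reading is None.
At some moment in a run one of clean1, clean2, clean3, clean4 may be knocked a few centimetres aside while the robot is not near it.
It also fails if it takes over 208 s, if anything falls off the work surface, if the arm or the gripper's body presses on something with over 40 N, if the wrist force passes 120 N, or if a joint passes its speed limit or range.

## Working session

There is one attempt and no reset: what is moved stays moved. The work goes in short steps, each a Python script; the robot and the scene stay as the last script left them, time stands still between calls to the robot, and variables do not carry over. Pictures are saved under pics/ and viewed, and the job is handed in when it is done.

```bash
mkdir -p pics; ls
cat > h.py <<'E'
import numpy as np, cv2
from plant import manip, cams
def snap(cam,name):
    im=cams.get_image(cam); cv2.imwrite(f'pics/{name}.png',im['frame']); return im
def ray(im,uv,T=None):
    K=np.array(im['mtx']);k=im['k1']
    d=np.array([(uv[0]-K[0,2])/K[0,0],(uv[1]-K[1,2])/K[1,1]])
    rd=np.linalg.norm(d); r=rd
    for _ in range(30): r=rd/(1+k*r*r)
    if rd>0: d=d*r/rd
    if T is None: T=np.linalg.inv(np.array(im['world_to_cam']))
    return T[:3,3],T[:3,:3]@np.array([d[0],d[1],1.])
def atz(im,uv,z,T=None):
    o,d=ray(im,uv,T); return o+d*(z-o[2])/d[2]
def proj(im,p,W=None):
    if W is None: W=np.array(im['world_to_cam'])
    c=W[:3,:3]@np.array(p)+W[:3,3]; s=c[:2]/c[2]; s=s*(1+im['k1']*(s@s)); K=np.array(im['mtx'])
    return np.array([K[0,0]*s[0]+K[0,2],K[1,1]*s[1]+K[1,2]])
E
python3 - <<'E'
from h import *
print(manip.tip_reach, manip.read_tcp_rot(), manip.read_t())
for c in ('top','scene'):
    im=snap(c,c+'0'); print(c,im['mtx'],im['k1'],np.linalg.inv(im['world_to_cam']).round(3).tolist())
    for l in ['bed','bed_hole0','bed_hole1','bed_hole2','bed_hole3','worn1','clean1','mat','basket','lever_tip','oil_bottle','jar','spatula']:
        print(l,[(round(r['conf'],2),np.round(r['location'],1).tolist()) for r in cams.pinpoint(c,l)])
E
```

```text
pics
0.011 [-1.79910246e+02 -1.33068635e-02  1.56807709e+02] 0.0
top [[434.2847138    0.         279.86686563]
 [  0.         434.2847138  214.35424496]
 [  0.           0.           1.        ]] -0.019447305976753405 [[-0.141, -0.965, 0.223, 0.407], [-0.99, 0.136, -0.038, 0.01], [0.006, -0.226, -0.974, 1.018], [0.0, 0.0, 0.0, 1.0]]
bed [(0.68, [276.2, 250.5])]
bed_hole0 [(0.97, [307.6, 280.3]), (0.71, [250.3, 250.4]), (0.64, [263.7, 295.1]), (0.58, [292.3, 236.1])]
bed_hole1 [(0.97, [307.6, 280.3]), (0.71, [250.3, 250.4]), (0.64, [263.7, 295.1]), (0.58, [292.3, 236.1])]
bed_hole2 [(0.97, [307.6, 280.3]), (0.71, [250.3, 250.4]), (0.64, [263.7, 295.1]), (0.58, [292.3, 236.1])]
bed_hole3 [(0.97, [307.6, 280.3]), (0.71, [250.3, 250.4]), (0.64, [263.7, 295.1]), (0.58, [292.3, 236.1])]
worn1 [(0.73, [295.1, 240.2]), (0.7, [172.6, 326.3]), (0.62, [268.5, 298.0]), (0.58, [252.2, 254.5])]
clean1 [(0.94, [171.6, 329.8]), (0.85, [123.7, 333.0]), (0.73, [119.0, 277.6])]
mat [(0.59, [145.5, 298.4])]
basket [(0.57, [409.1, 267.9])]
lever_tip [(0.72, [264.6, 184.1])]
oil_bottle [(0.74, [370.8, 167
[... 827 characters left out ...]
7]), (0.56, [306.7, 239.0]), (0.38, [253.2, 190.8]), (0.2, [406.4, 285.7])]
bed_hole3 [(0.88, [332.1, 221.1]), (0.82, [276.4, 224.7]), (0.79, [307.2, 210.7]), (0.56, [306.7, 239.0]), (0.38, [253.2, 190.8]), (0.2, [406.4, 285.7])]
worn1 [(0.94, [308.7, 245.5]), (0.75, [332.8, 226.4]), (0.68, [275.8, 228.5]), (0.17, [302.3, 209.3])]
clean1 [(0.97, [414.6, 311.4]), (0.91, [371.9, 286.9]), (0.66, [405.0, 261.2]), (0.64, [306.9, 243.9])]
mat [(0.76, [402.1, 287.0])]
basket [(0.67, [255.5, 191.2])]
lever_tip [(0.63, [412.3, 311.3]), (0.48, [254.9, 220.4])]
oil_bottle [(0.9, [189.9, 219.0])]
jar [(0.91, [340.8, 347.2]), (0.32, [255.5, 189.6])]
spatula [(0.89, [211.6, 278.6]), (0.7, [406.1, 258.7])]
```

View pics/top0.png

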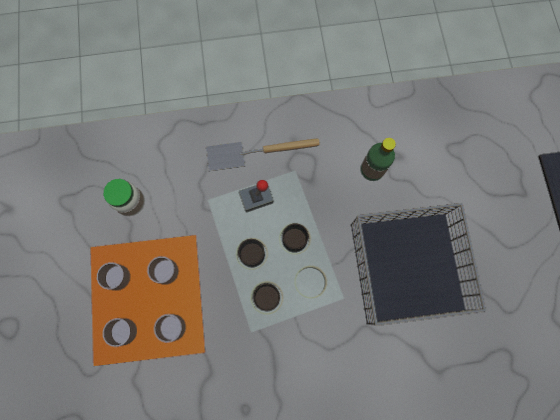

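View pics/scene0.png

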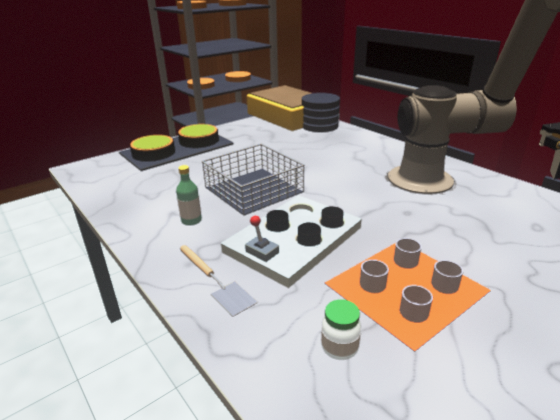

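Top view: three worn moulds in pockets at (251,253), (295,238) and (266,296), with an empty pocket at (311,281). Four clean moulds are on the mat. The lever is at (262,185) and leans right. Next I'll measure these precisely.

Run:
```python
from h import *
im=snap('top','top1'); f=im['frame']
cv2.imwrite('pics/crop1.png',cv2.resize(f[150:345,200:350],None,fx=3,fy=3,interpolation=cv2.INTER_CUBIC)[:600])
cv2.imwrite('pics/crop2.png',cv2.resize(f[230:370,85:210],None,fx=4,fy=4,interpolation=cv2.INTER_CUBIC))
print('bed corners',[atz(im,c,.03).round(3).tolist() for c in [(210,196),(300,172),(343,299),(250,329)]])
sc=cams.get_image('scene')
for l in ['bed_hole0']:
  for c,i in (('top',im),('scene',sc)):
    print(c,[(round(r['conf'],2),atz(i,r['location'],.03).round(3).tolist()) for r in cams.pinpoint(c,l)])
for l,z in (('worn1',.01),('clean1',.003),('basket',0),('mat',0),('bed',0),('oil_bottle',0),('jar',0),('spatula',0)):
  for c,i in (('top',im),('scene',sc)):
    print(l,c,[(round(r['conf'],2),atz(i,r['location'],z).round(3).tolist()) for r in cams.pinpoint(c,l)])
# basket top corners
print([atz(im,c,.1).round(3).tolist() for c in [(353,217),(461,205),(483,309),(368,324)]])
# lever ball two-view
o1,d1=ray(im,(262,186)); o2,d2=ray(sc,(255.5,220.5))
A=np.stack([d1,-d2],1); s=np.linalg.lstsq(A,o2-o1,rcond=None)[0]; print('ball',o1+d1*s[0],o2+d2*s[1])
```

```text
bed corners [[0.699, 0.129, 0.03], [0.729, -0.09, 0.03], [0.42, -0.14, 0.03], [0.385, 0.074, 0.03]]
top [(0.81, [0.555, 0.047, 0.03]), (0.8, [0.468, -0.072, 0.03]), (0.78, [0.579, -0.051, 0.03]), (0.73, [0.445, 0.035, 0.03]), (0.72, [0.541, 0.245, 0.03])]
scene [(0.83, [0.468, -0.067, 0.03]), (0.67, [0.558, 0.054, 0.03]), (0.56, [0.458, 0.034, 0.03])]
worn1 top [(0.94, [0.572, -0.053, 0.01]), (0.8, [0.558, 0.043, 0.01]), (0.64, [0.451, 0.028, 0.01])]
worn1 scene [(0.95, [0.556, 0.06, 0.01]), (0.61, [0.436, 0.02, 0.01]), (0.6, [0.572, -0.066, 0.01])]
clean1 top [(0.94, [0.536, 0.247, 0.003]), (0.9, [0.416, 0.361, 0.003]), (0.89, [0.414, 0.247, 0.003]), (0.61, [0.476, -0.31, 0.003]), (0.59, [0.544, 0.36, 0.003])]
clean1 scene [(0.66, [0.399, 0.235, 0.003]), (0.61, [0.545, 0.26, 0.003])]
basket top [(0.79, [0.47, -0.312, 0.0]), (0.63, [0.406, 0.242, 0.0])]
basket scene [(0.57, [0.484, -0.277, 0.0])]
mat top [(0.86, [0.484, 0.296, 0.0])]
mat scene [(0.68, [0.487, 0.303, 0.0]), (0.3, [0.569, -0.146, 0.0])]
bed top [(0.95, [0.562, -0.014, 0.0]), (0.72, [0.476, -0.073, 0.0])]
bed scene [(0.58, [0.548, -0.008, 0.0])]
oil_bottle top [(0.86, [0.715, -0.269, 0.0]), (0.41, [0.472, -0.075, 0.0])]
oil_bottle scene [(0.9, [0.719, -0.271, 0.0])]
jar top [(0.7, [0.541, 0.361, 0.0]), (0.6, [0.725, 0.32, 0.0])]
jar scene [(0.79, [0.723, 0.33, 0.0])]
spatula top [(0.81, [0.807, -0.018, 0.0]), (0.37, [0.579, -0.057, 0.0])]
spatula scene [(0.73, [0.809, -0.007, 0.0])]
[[0.588, -0.182, 0.1], [0.582, -0.422, 0.1], [0.357, -0.415, 0.1], [0.362, -0.172, 0.1]]
ball [0.68110995 0.00467388 0.11382825] [0.68115729 0.00463111 0.11384289]
```

Run:
```python
from h import *
for p in [(.5,.0,.25),(.6,.1,.2),(.45,.2,.2),(.5,-.25,.3)]:
  for y in (-180,-150,-120,-90,-60,-30,0,30,60,90,120,150):
    q=manip.inverse_kinematics(list(p),[180,0,y]); print(p,y,None if q is None else np.round(q,0).tolist())
```

```text
(0.5, 0.0, 0.25) -180 [-9.0, 16.0, 90.0, 0.0, 74.0, -99.0]
(0.5, 0.0, 0.25) -150 [-9.0, 16.0, 90.0, 0.0, 74.0, -129.0]
(0.5, 0.0, 0.25) -120 [-9.0, 16.0, 90.0, 0.0, 74.0, -159.0]
(0.5, 0.0, 0.25) -90 [-9.0, 16.0, 90.0, -0.0, 74.0, 171.0]
(0.5, 0.0, 0.25) -60 [-9.0, 16.0, 90.0, -0.0, 74.0, 141.0]
(0.5, 0.0, 0.25) -30 [-9.0, 16.0, 90.0, -0.0, 74.0, 111.0]
(0.5, 0.0, 0.25) 0 [-9.0, 16.0, 90.0, -0.0, 74.0, 81.0]
(0.5, 0.0, 0.25) 30 [-9.0, 16.0, 90.0, -0.0, 74.0, 51.0]
(0.5, 0.0, 0.25) 60 [-9.0, 16.0, 90.0, -0.0, 74.0, 21.0]
(0.5, 0.0, 0.25) 90 [-9.0, 16.0, 90.0, 0.0, 74.0, -9.0]
(0.5, 0.0, 0.25) 120 [-9.0, 16.0, 90.0, 0.0, 74.0, -39.0]
(0.5, 0.0, 0.25) 150 [-9.0, 16.0, 90.0, 0.0, 74.0, -69.0]
(0.6, 0.1, 0.2) -180 [2.0, 30.0, 77.0, 0.0, 73.0, -88.0]
(0.6, 0.1, 0.2) -150 [2.0, 30.0, 77.0, 0.0, 73.0, -118.0]
(0.6, 0.1, 0.2) -120 [2.0, 30.0, 77.0, 0.0, 73.0, -148.0]
(0.6, 0.1, 0.2) -90 [2.0, 30.0, 77.0, -0.0, 73.0, -178.0]
(0.6, 0.1, 0.2) -60 [2.0, 30.0, 77.0, -0.0, 73.0, 152.0]
(0.6, 0.1, 0.2) -30 [2.0, 30.0, 77.0, -0.0, 73.0, 122.0]
(0.6, 0.1, 0.2) 0 [2.0, 30.0, 77.0, -0.0, 73.0, 92.0]
(0.
[... 994 characters left out ...]
0 [-34.0, 21.0, 75.0, 0.0, 84.0, -124.0]
(0.5, -0.25, 0.3) -150 [-34.0, 21.0, 75.0, 0.0, 84.0, -154.0]
(0.5, -0.25, 0.3) -120 [-34.0, 21.0, 75.0, -0.0, 84.0, 176.0]
(0.5, -0.25, 0.3) -90 [-34.0, 21.0, 75.0, -0.0, 84.0, 146.0]
(0.5, -0.25, 0.3) -60 [-34.0, 21.0, 75.0, -0.0, 84.0, 116.0]
(0.5, -0.25, 0.3) -30 [-34.0, 21.0, 75.0, -0.0, 84.0, 86.0]
(0.5, -0.25, 0.3) 0 [-34.0, 21.0, 75.0, -0.0, 84.0, 56.0]
(0.5, -0.25, 0.3) 30 [-34.0, 21.0, 75.0, -0.0, 84.0, 26.0]
(0.5, -0.25, 0.3) 60 [-34.0, 21.0, 75.0, 0.0, 84.0, -4.0]
(0.5, -0.25, 0.3) 90 [-34.0, 21.0, 75.0, 0.0, 84.0, -34.0]
(0.5, -0.25, 0.3) 120 [-34.0, 21.0, 75.0, 0.0, 84.0, -64.0]
(0.5, -0.25, 0.3) 150 [-34.0, 21.0, 75.0, 0.0, 84.0, -94.0]
```

View pics/crop1.png

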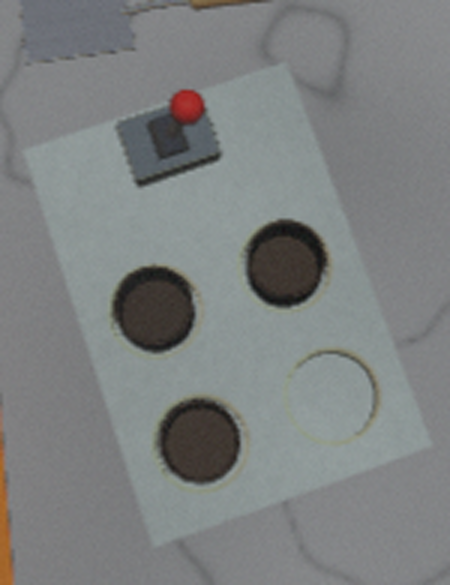

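View pics/crop2.png

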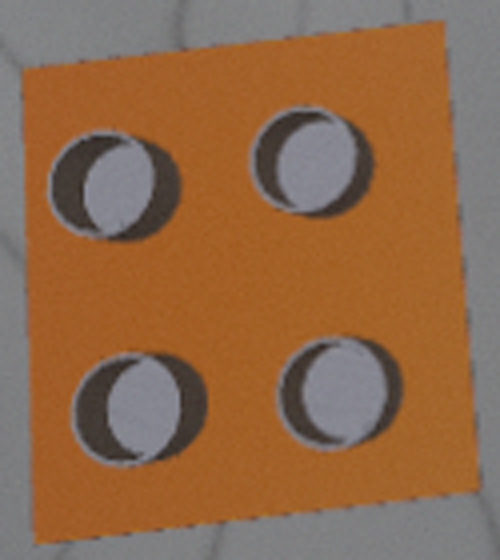

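```bash
cat >> h.py <<'E'
from scipy.spatial.transform import Rotation as Ro
def wsnap(name):
    p=np.array(manip.read_position()); r=manip.read_tcp_rot()
    im=snap('wrist',name)
    T=np.eye(4); T[:3,:3]=Ro.from_euler('xyz',r,degrees=True).as_matrix(); T[:3,3]=p
    T=T@np.array(im['tool_from_camera']); im['T']=T; im['world_to_cam']=np.linalg.inv(T)
    return im
E
python3 - <<'E'
from h import *
manip.movep([.47,-.02,.36],[180,0,11]); print(manip.read_t())
im=wsnap('w1'); print(im['mtx'],im['k1'],np.round(im['tool_from_camera'],3).tolist(),np.round(im['T'],3).tolist())
for l,z in (('worn1',.01),('bed_hole0',.03)): print(l,[(round(r['conf'],2),np.round(r['location']).tolist(),atz(im,r['location'],z).round(4).tolist()) for r in cams.pinpoint('wrist',l)])
E
```

```text
4.4833
[[324.25348822   0.         285.71000891]
 [  0.         324.25348822 206.94525354]
 [  0.           0.           1.        ]] 0.023328450192808162 [[0.001, -0.95, -0.311, 0.083], [1.0, 0.0, 0.001, -0.0], [-0.001, -0.311, 0.95, -0.147], [0.0, 0.0, 0.0, 1.0]] [[0.193, -0.932, -0.306, 0.552], [-0.981, -0.183, -0.061, -0.003], [0.001, 0.312, -0.95, 0.507], [0.0, 0.0, 0.0, 1.0]]
worn1 [(0.78, [324.0, 94.0], [0.5715, -0.0552, 0.01]), (0.74, [107.0, 157.0], [0.4179, 0.248, 0.01]), (0.66, [251.0, 96.0], [0.5487, 0.0467, 0.01]), (0.57, [251.0, 166.0], [0.4465, 0.0304, 0.01])]
bed_hole0 [(0.72, [322.0, 168.0], [0.4682, -0.0744, 0.03])]
```

View pics/w1.png

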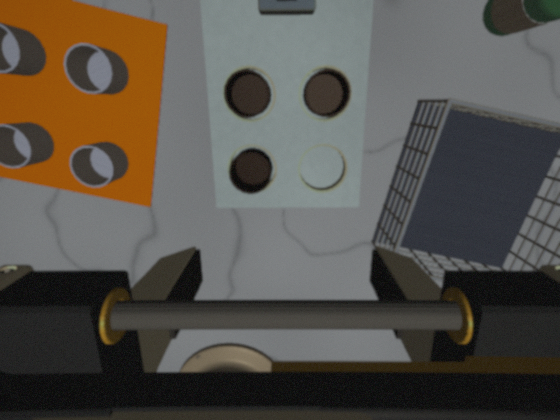

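The wrist view shows the worn moulds at (248,93), (326,92) and (251,170), the empty pocket at (323,167), and the clean moulds at the left. I'll measure them by matching silhouettes.

```bash
cat >> h.py <<'E'
from scipy.optimize import least_squares
def model_mask(im,xy,z0,z1,r=.03):
    a=np.linspace(0,2*np.pi,40,endpoint=False)
    P=[proj(im,(xy[0]+r*np.cos(t),xy[1]+r*np.sin(t),z)) for z in (z0,z1) for t in a]
    return cv2.convexHull(np.array(P,np.float32))
def hullcen(h):
    m=cv2.moments(h); return np.array([m['m10']/m['m00'],m['m01']/m['m00']]),m['m00']
def locate(im,cen,z0,z1,xy0,r=.03):
    return least_squares(lambda xy:hullcen(model_mask(im,xy,z0,z1,r))[0]-cen,xy0,diff_step=1e-4).x
def blobs(mask,amin,amax):
    n,l,s,c=cv2.connectedComponentsWithStats(mask.astype(np.uint8)); out=[]
    for i in range(1,n):
        if amin<s[i,4]<amax:
            pts=np.argwhere(l==i)[:,::-1].astype(np.float32); h=cv2.convexHull(pts)
            m=cv2.moments(h)
            if m['m00']>0: out.append((np.array([m['m10'],m['m01']])/m['m00'],m['m00'],s[i]))
    return out
def find_worn(im):
    g=im['frame'].max(2); out=[]
    for c,a,s in blobs(g<80,150,6000):
        if s[0]<=0 or s[1]<=0 or s[0]+s[2]>=560: continue
        xy=locate(im,c,.03,.06,atz(im,c,.05)[:2]); A=hullcen(model_mask(im,xy,.03,.06))[1]
        if .7<a/A<1.4: out.append((xy.round(4).tolist(),round(float(a/A),2)))
    return out
def find_clean(im):
    hsv=cv2.cvtColor(im['frame'],cv2.COLOR_BGR2HSV); o=((hsv[...,0]<20)&(hsv[...,1]>150)).astype(np.uint8)
    o[300:]=0 if False else o[300:]
    cs,_=cv2.findContours(o,cv2.RETR_EXTERNAL,cv2.CHAIN_APPROX_NONE); c=max(cs,key=cv2.contourArea)
    m=np.zeros_like(o); cv2.drawContours(m,[cv2.convexHull(c)],-1,1,-1); m=m&(1-o); out=[]
    for c,a,s in blobs(m,200,8000):
        xy=locate(im,c,.003,.053,atz(im,c,.03)[:2]); A=hullcen(model_mask(im,xy,.003,.053))[1]
        out.append((xy.round(4).tolist(),round(float(a/A),2)))
    return out
E
python3 - <<'E'
from h import *
t=cams.get_image('top'); w=wsnap('w2')
for n,i in (('top',t),('wrist',w)):
    print(n,'worn',find_worn(i)); print(n,'clean',find_clean(i))
print(atz(t,(310.5,281.8),.03),atz(w,(322.5,167),.03), manip.read_t())
E
```

```text
top worn [([0.7129, -0.2633], 0.91)]
top clean [([0.5416, 0.254], 0.96), ([0.5436, 0.3664], 0.94), ([0.4131, 0.2496], 0.97), ([0.4194, 0.3596], 0.95)]
wrist worn [([0.5503, 0.0483], 0.94), ([0.5708, -0.0538], 0.94), ([0.4487, 0.0276], 0.95)]
wrist clean [([0.5413, 0.3481], 0.56), ([0.5396, 0.2541], 0.96), ([0.4181, 0.3513], 0.77), ([0.4109, 0.2492], 0.95)]
[ 0.46812706 -0.07441441  0.03      ] [ 0.47044881 -0.0750731   0.03      ] 4.7333
```

```bash
cat >> h.py <<'E'
YAW=11.5
BK=np.array([.472,-.298])
def go(x,y,z,yaw=YAW,feed=.3): return manip.move_l([float(x),float(y),float(z)],[180,0,yaw],feed=feed)
def mp(x,y,z,yaw=YAW): manip.movep([float(x),float(y),float(z)],[180,0,yaw])
def worn_out(xy,spot,drop_z=.08):
    mp(*xy,.12); manip.set_gripper(.08)
    manip.move_l([xy[0],xy[1],.046],[180,0,YAW],feed=.15,max_force=15) and print('contact!',manip.read_position())
    manip.set_gripper(.04,25); print('w',manip.read_width())
    go(*xy,.20); print('w',manip.read_width())
    b=BK+np.array(spot); mp(*b,.20,0); go(*b,drop_z,0,.25)
    print('w',manip.read_width()); manip.set_gripper(.07); go(*b,.20,0,.4); print('t',manip.read_t())
E
python3 - <<'E'
from h import *
worn_out((.4495,.0278),(.05,.035))
im=snap('top','top2')
E
```

```text
w 0.05977334671851199
w 0.0597901860985755
w 0.06016581395208009
t 10.6
```

View pics/top2.png

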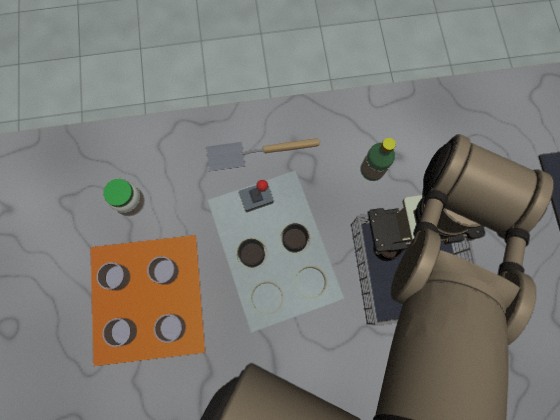

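The top view shows that pocket (266,297) is now empty, and the mould is in the basket near (388,250). Six seconds per mould leaves plenty of time. On to the other two.

Run:
```python
from h import *
worn_out((.551,.0485),(-.05,.035))
worn_out((.5715,-.054),(0,-.045),.09)
mp(.47,-.02,.36)
im=wsnap('w3'); print(manip.read_t()); t=snap('top','top3')
for n,i in (('wrist',im),('top',t)):
  print('clean',find_clean(i))
f=im['frame']; cv2.imwrite('pics/w3c.png',cv2.resize(f[0:220,190:390],None,fx=2.7,fy=2.7,interpolation=cv2.INTER_CUBIC))
```

```text
w 0.06036199713499612
w 0.060115269963521824
w 0.06032983271692025
t 16.8667
w 0.05940012065396161
w 0.058942986623114695
w 0.05922695724338626
t 22.7667
24.1667
clean [([0.5467, 0.297], 2.04), ([0.4185, 0.35], 0.74), ([0.4108, 0.2493], 0.96)]
clean [([0.557, 0.3403], 0.95), ([0.5416, 0.2541], 0.95), ([0.413, 0.2497], 0.96), ([0.4194, 0.3596], 0.95)]
```

View pics/w3.png

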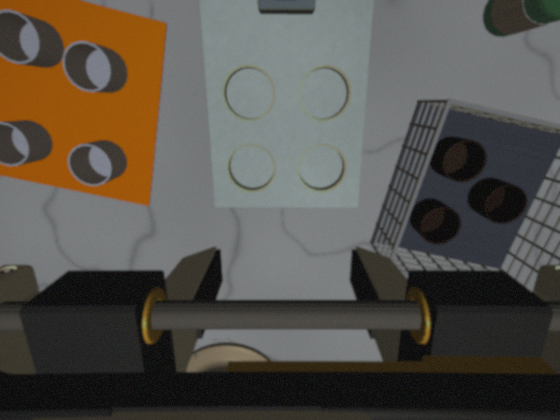

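View pics/w3c.png

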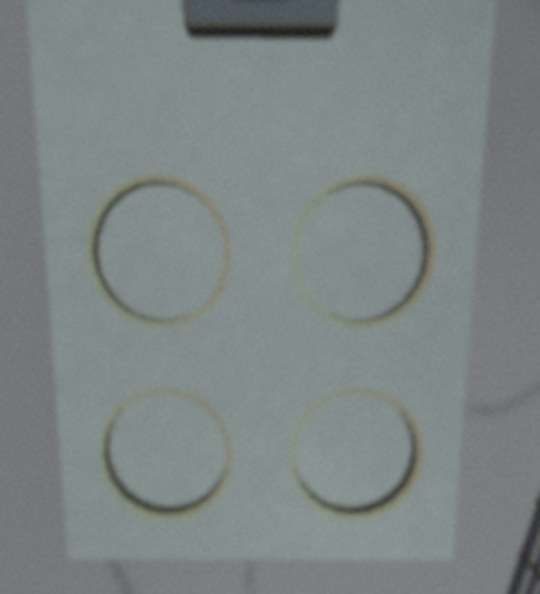

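All three worn moulds are in the basket and the pockets are empty. One clean mould was knocked and is now at about (0.557,0.340). I'll fit the pocket square from the yellow rims.

```bash
cat > fit.py <<'E'
from h import *
from scipy.optimize import minimize
def fitbed(im,x0=(.510,-.0135,11.5)):
    f=im['frame'].astype(np.float32); y=(f[...,2]+f[...,1])/2-f[...,0]
    y=cv2.GaussianBlur(y,(0,0),1.0)
    a=np.linspace(0,2*np.pi,72,endpoint=False)
    def pts(x):
        t=np.radians(x[2]); R=np.array([[np.cos(t),-np.sin(t)],[np.sin(t),np.cos(t)]])
        H=[np.array(x[:2])+R@np.array(s)*.0525 for s in ((1,1),(1,-1),(-1,1),(-1,-1))]
        return H
    def cost(x):
        P=np.array([proj(im,(h[0]+.0345*np.cos(t),h[1]+.0345*np.sin(t),.03)) for h in pts(x) for t in a],np.float32)
        return -float(cv2.remap(y,P[:,0].copy(),P[:,1].copy(),cv2.INTER_LINEAR).mean())
    S=np.array([x0]+[np.array(x0)+d for d in ((.004,0,0),(0,.004,0),(0,0,1.5))])
    r=minimize(cost,x0,method='Nelder-Mead',options=dict(initial_simplex=S,xatol=1e-5,fatol=1e-4))
    return r.x,r.fun,pts(r.x)
E
python3 - <<'E'
from fit import *
w=wsnap('w4'); t=cams.get_image('top')
for i in (w,t):
    for x0 in ((.510,-.0135,11.5),(.513,-.010,10.5)):
        x,c,H=fitbed(i,x0); print(x.round(4),round(c,2),np.round(H,4).tolist())
E
```

```text
[ 0.5094 -0.0133 11.4109] -10.27 [[0.5505, 0.0486], [0.5712, -0.0544], [0.4475, 0.0278], [0.4683, -0.0751]]
[ 0.5094 -0.0133 11.41  ] -10.28 [[0.5505, 0.0485], [0.5712, -0.0544], [0.4475, 0.0278], [0.4683, -0.0752]]
[ 0.51   -0.0127 11.7138] -16.86 [[0.5507, 0.0494], [0.5721, -0.0534], [0.4479, 0.0281], [0.4692, -0.0747]]
[ 0.5101 -0.0127 11.6822] -16.86 [[0.5508, 0.0493], [0.5721, -0.0535], [0.448, 0.0281], [0.4693, -0.0747]]
```

Run:
```python
from h import *
mp(.40,.29,.30,0); w=wsnap('w5'); t=cams.get_image('top'); print(find_clean(w)); print(find_clean(t)); print(manip.read_t())
```

```text
[([0.5557, 0.3393], 0.97), ([0.5405, 0.2524], 0.99), ([0.4175, 0.3588], 0.98), ([0.411, 0.2474], 0.99)]
[([0.5569, 0.3403], 0.96), ([0.5416, 0.254], 0.96), ([0.419, 0.3371], 1.61), ([0.413, 0.2495], 0.97)]
25.6417
```

View pics/w5.png

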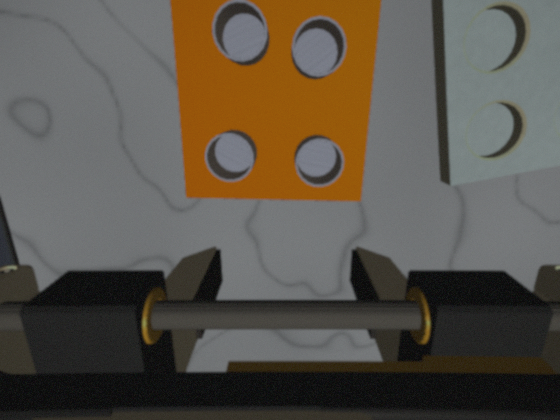

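```bash
cat >> h.py <<'E'
HOLES=[[.5716,-.054],[.5506,.0489],[.4687,-.0749],[.4478,.028]]
def place(xy,h,py=101.5):
    mp(*xy,.12,py); manip.set_gripper(.08)
    if manip.move_l([xy[0],xy[1],.039],[180,0,py],feed=.15,max_force=15): print('contact!',manip.read_position())
    manip.set_gripper(.04,25); print('w',manip.read_width())
    go(*xy,.17,py); mp(*h,.15,YAW); go(*h,.075,YAW,.2)
    c=manip.move_l([h[0],h[1],.046],[180,0,YAW],feed=.05,max_force=8)
    print('insert contact',c,np.round(manip.read_position(),4),np.round(manip.read_contact_force(),1),'w',manip.read_width())
    return c
def release(h):
    manip.set_gripper(.08); go(*h,.15,YAW,.3); print('t',manip.read_t())
E
python3 - <<'E'
from h import *
h=HOLES[0]
if not place((.412,.2485),h) or manip.read_position()[2]<.048: release(h)
E
```

```text
w 0.05966204804911897
insert contact True [ 0.5712 -0.0539  0.0465] [-0.2 -0.4  5.9] w 0.060271257080418326
t 32.9083
```

Run:
```python
from h import *
mp(.45,.1,.3,0); t=snap('top','top4'); print(find_clean(t)); w=wsnap('w6')
h=HOLES[1]
if not place((.5411,.2532),h) or manip.read_position()[2]<.048: release(h)
```

```text
[]
w 0.06021128505525185
insert contact True [0.5501 0.0489 0.0466] [-0.4 -0.3  5.6] w 0.060246583791680984
t 40.5667
```

View pics/w6.png

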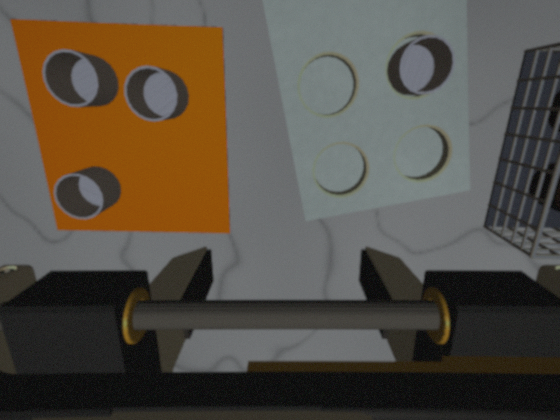

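The first clean mould stands in its pocket at (420,66), and the other three are still in place. Next are the remaining two, with a fresh look first.

Run:
```python
from h import *
mp(.40,.25,.30,0); w=wsnap('w7'); c=find_clean(w); print(c)
c=[np.array(a)+(.0007,.0008) for a,k in c if .9<k<1.1]
n=min(c,key=lambda p:np.hypot(*(p-(.418,.359)))); f=min(c,key=lambda p:np.hypot(*(p-(.556,.340))))
print(n,f)
for p,h in ((n,HOLES[2]),(f,HOLES[3])):
    if np.hypot(*(n-f))<.1: print('close');break
    if not place(p,h) or manip.read_position()[2]<.048: release(h)
    else: print('STOP'); break
mp(.43,-.02,.33); w=wsnap('w8')
```

```text
[([0.5552, 0.3395], 0.96), ([0.4176, 0.3592], 0.97)]
[0.4183 0.36  ] [0.5559 0.3403]
w 0.058730468889562376
insert contact True [ 0.4683 -0.0748  0.0464] [ 0.4 -0.4  4.9] w 0.05861149470338047
t 48.9167
w 0.05970493615131782
insert contact True [0.4475 0.0281 0.0465] [-0.2 -0.5  5.2] w 0.06006980595995333
t 55.85
```

View pics/w8.png

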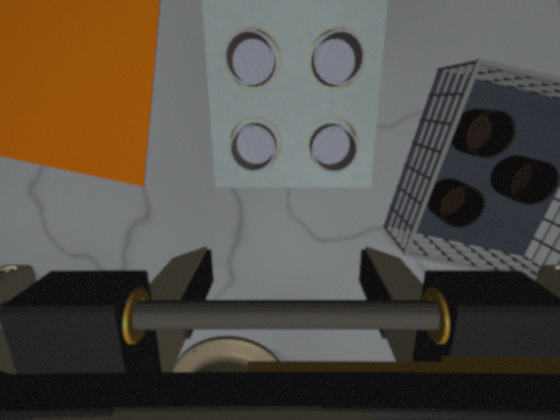

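All four clean moulds are seated; every floor contact came at the same height, 0.0464–0.0466. Before the lever, I'll check the seating in the scene view and measure the lever ball and its base.

Run:
```python
from h import *
mp(.42,.25,.33,0)
t=snap('top','top5'); s=snap('scene','s5')
def red(im):
    f=im['frame'].astype(int); m=(f[...,2]>110)&(f[...,1]<70)&(f[...,0]<70)
    return [(c.round(1).tolist(),a,st[:4].tolist()) for c,a,st in blobs(m,8,400)]
print(red(t),red(s))
cv2.imwrite('pics/tc.png',cv2.resize(t['frame'][165:220,205:305],None,fx=7,fy=7,interpolation=cv2.INTER_CUBIC))
cv2.imwrite('pics/sc.png',cv2.resize(s['frame'][180:290,200:380],None,fx=4,fy=4,interpolation=cv2.INTER_CUBIC))
```

```text
[([261.9, 184.4], 72.0, [257, 180, 11, 10])] [([255.0, 219.8], 32.5, [251, 217, 9, 6])]
```

View pics/tc.png

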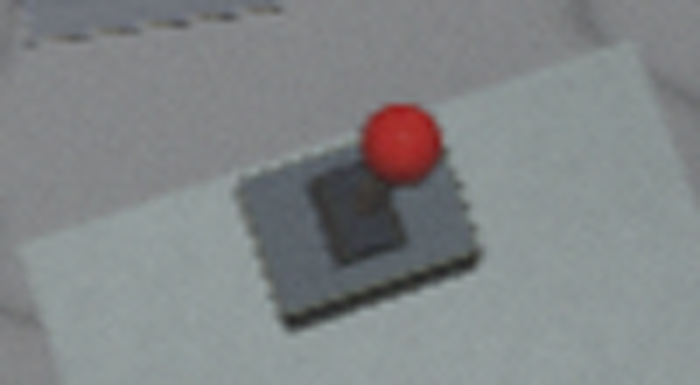

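View pics/sc.png

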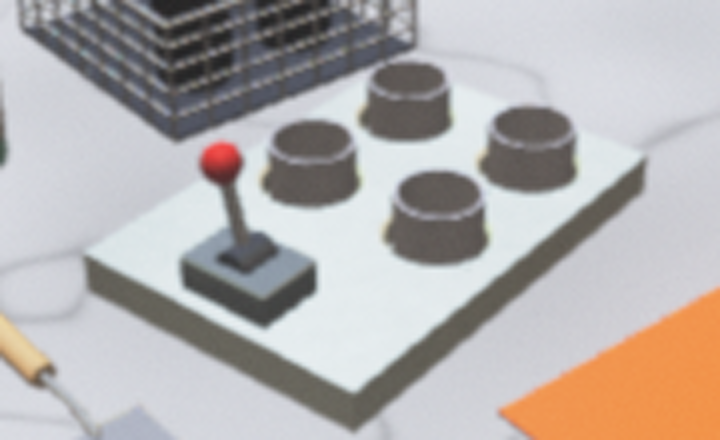

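The scene view shows all four cups standing level in their pockets and the worn ones in the basket. The lever ball is at about (0.681,0.005,0.114). Now I'll push it along the bed's +y.

Run:
```python
from h import *
b=np.array([.681,.0045]); t=np.radians(11.5); d=np.array([-np.sin(t),np.cos(t)])
mp(.58,-.06,.25); manip.set_gripper(0.0)
s=b-.065*d; mp(*s,.19); go(*s,.109,YAW,.15)
e=b+.07*d
c=manip.move_l([float(e[0]),float(e[1]),.109],[180,0,YAW],feed=.05,max_force=12)
p=np.array(manip.read_position()); print(c,p,(p[:2]-b)@d,np.round(manip.read_contact_force(),1),manip.read_t())
top=snap('top','top6');sc=snap('scene','s6')
cv2.imwrite('pics/sc6.png',cv2.resize(sc['frame'][150:290,180:380],None,fx=3.5,fy=3.5,interpolation=cv2.INTER_CUBIC))
```

```text
True [0.67711979 0.02261696 0.10864327] 0.01852684934554499 [ 0.5 -3.7  2.5] 63.3667
```

View pics/sc6.png

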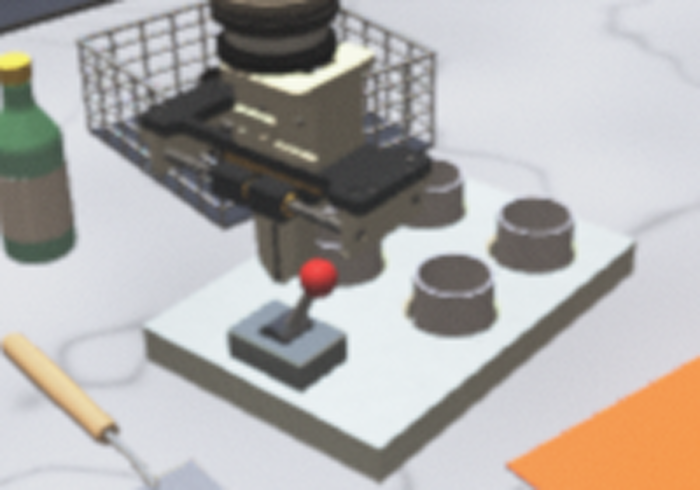

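The lever has swung to the other side. I'll push a little harder to confirm it's on the end stop, then back off and measure.

Run:
```python
from h import *
b=np.array([.681,.0045]); t=np.radians(11.5); d=np.array([-np.sin(t),np.cos(t)])
p=np.array(manip.read_position()); e=p[:2]+.012*d
c=manip.move_l([float(e[0]),float(e[1]),.109],[180,0,YAW],feed=.02,max_force=15)
p2=np.array(manip.read_position()); print(c,(p2[:2]-p[:2])@d,np.round(manip.read_contact_force(),1))
s=b-.05*d; go(*s,.109,YAW,.15); go(*s,.22,YAW,.3); mp(.45,.3,.33,0)
top=snap('top','top7');sc=snap('scene','s7'); w=None
def red(im):
    f=im['frame'].astype(int); m=(f[...,2]>110)&(f[...,1]<70)&(f[...,0]<70)
    return max(blobs(m,8,400),key=lambda q:q[1])[0]
u,v=red(top),red(sc); print(u,v)
o1,d1=ray(top,u); o2,d2=ray(sc,v); k=np.linalg.lstsq(np.stack([d1,-d2],1),o2-o1,rcond=None)[0]; B=o1+d1*k[0]; print('ball',B,o2+d2*k[1],'travel',(B[:2]-b)@d, manip.read_t())
cv2.imwrite('pics/sc7.png',cv2.resize(sc['frame'][150:290,180:380],None,fx=3.5,fy=3.5,interpolation=cv2.INTER_CUBIC))
```

```text
True -7.10475210782591e-05 [ 1.1 -2.7  3.1]
[240.93333333 192.44047619] [270.92753623 228.61352657]
ball [0.67374852 0.05175884 0.11155035] [0.67253018 0.05290431 0.11124367] travel 0.04775581842898336 66.6417
```

View pics/sc7.png

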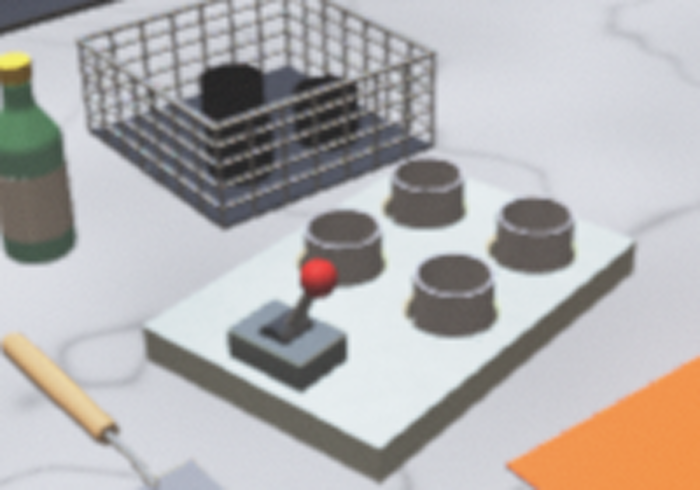

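View pics/top7.png

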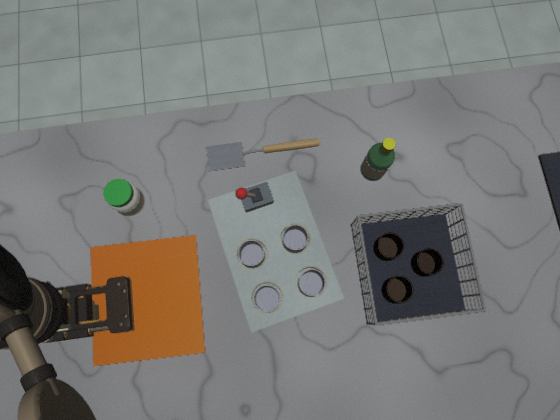

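Run:
```python
from h import *
t=cams.get_image('top'); th=np.radians(11.5); R=np.array([[np.cos(th),np.sin(th)],[-np.sin(th),np.cos(th)]]); c=np.array([.5098,-.013])
for z in (.05,.06,.07): print(z,R@(atz(t,(256,195.4),z)[:2]-c))
# box top corners (bed frame) z .05
for u in ((240,185),(268,180),(272,201),(247,210)): pass
for px in ((238,180),(362,140)): pass
print('start',R@(np.array([.681,.0046])-c),'end',R@(np.array([.6731,.0523])-c))
g=[(205+x/7,165+y/7) for x,y in ((240,185),(478,252),(288,318))]
print([ (R@(atz(t,u,.05)[:2]-c)).round(4).tolist() for u in g])
s=cams.get_image('scene')
cv2.imwrite('pics/lev.png',cv2.resize(s['frame'][210:265,230:300],None,fx=9,fy=9,interpolation=cv2.INTER_CUBIC))
```

```text
0.05 [ 0.17355253 -0.00062345]
0.06 [ 1.70761379e-01 -1.69528949e-04]
0.07 [0.16797023 0.00028439]
start [ 0.17127199 -0.01688512] end [0.17304043 0.0314323 ]
[[0.1955, 0.0327], [0.1476, -0.0338], [0.1473, 0.0322]]
```

View pics/lev.png

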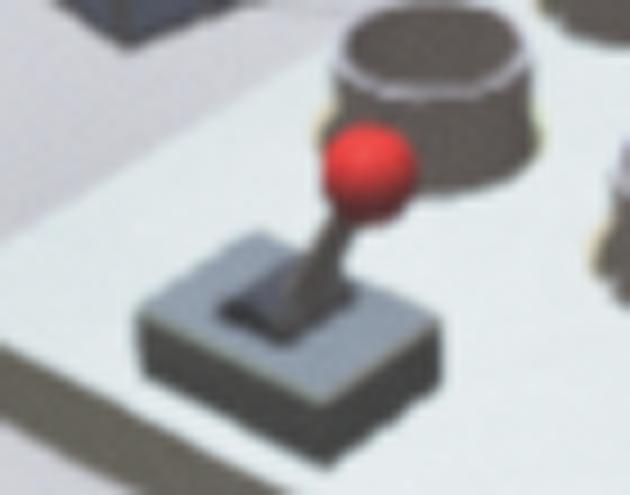

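The finish is about +0.5 rad if the pivot is near the top of the box, but the start looks less tilted than that (-17 mm against +31 mm). I'll push once more, harder and from a fresh approach, to be sure it's on the stop.

Run:
```python
from h import *
b=np.array([.681,.0045]); t=np.radians(11.5); d=np.array([-np.sin(t),np.cos(t)])
s=b-.03*d; mp(*s,.22); go(*s,.106,YAW,.15)
e=b+.07*d
c=manip.move_l([float(e[0]),float(e[1]),.106],[180,0,YAW],feed=.04,max_force=8)
p=np.array(manip.read_position()); print(c,(p[:2]-b)@d)
c=manip.move_l([float(e[0]),float(e[1]),.106],[180,0,YAW],feed=.02,max_force=25)
p=np.array(manip.read_position()); print(c,(p[:2]-b)@d,np.round(manip.read_contact_force(),1))
go(*s,.106,YAW,.15); go(*s,.22,YAW,.3); mp(.45,.3,.33,0)
top=snap('top','top8');sc=snap('scene','s8')
def red(im):
    f=im['frame'].astype(int); m=(f[...,2]>110)&(f[...,1]<70)&(f[...,0]<70)
    return max(blobs(m,8,400),key=lambda q:q[1])[0]
u,v=red(top),red(sc); print(u,v)
for l in ('lever_tip',):
  for n,i in(('top',top),('scene',sc)): print(n,cams.pinpoint(n,l))
```

```text
True 0.01805256372485243
True 0.01804193548272273 [ 0.3 -3.1  3.8]
[240.93333333 192.44047619] [270.92753623 228.61352657]
top [{'location': [243.2, 190.8], 'conf': 0.6}]
scene [{'location': [268.1, 229.8], 'conf': 0.51}, {'location': [276.8, 224.1], 'conf': 0.35}]
```

View pics/s8.png

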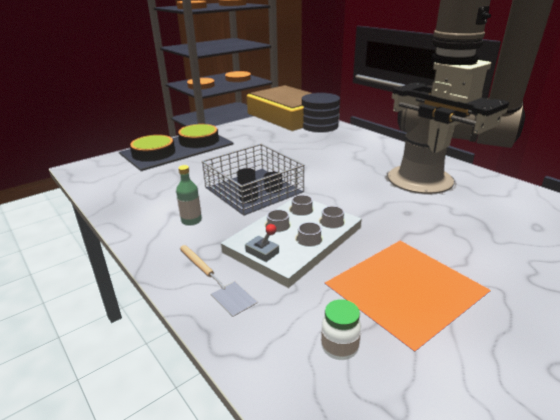

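The ball did not move under the 25 N push, so the lever is at its hard stop. All the other parts are in place, so I'm handing in.

Run:
```python
from h import *
print(manip.read_t()); manip.job_done()
```

```text
74.1167
the job is handed in; nothing more can be done
```

The changeover is done and I handed the job in at 74 s. There were three worn and four clean moulds at the start. All three worn moulds are in the wire basket, and all four clean ones stand in pockets of their own. After that I pushed the red lever over to its +y side.

- **Moulds:** Every clean mould reached its pocket floor at the same tool height (46.4–46.6 mm). The last top and scene pictures show all four level, the mat empty, the worn moulds in the basket, and the bottle, jar and spatula in place.
- **Knocked mould:** One clean mould had been knocked about 3 cm aside partway through. I measured it again and placed it normally.
- **Lever:** It stayed put under a final push set to stop at 25 N, and the ball did not move between pictures, so I take it to be at the end stop.
- **Unexplained difference:** Measured from the pictures, the ball started about 17 mm off the bed's centre line and finished about 31 mm off it. I would have expected those to be equal. Either the lever started partway over or the ball measurement was off by a few millimetres.

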